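# Set the sprung jaw of a board holder open on its stop pin

## Task

Set the empty board holder, the one with the blue sprung jaw, open for the next circuit board: push its blue tab back with the fingertips, away from the fixed jaw, until the jaw has clearly passed its stop pin but without running it into the end stop, then let go so that it springs back and stays caught on the pin halfway. Only push, do not grip the jaw or lift anything; leave the red holder, which has a board clamped in it, and everything else on the bench alone.

Things in the scene. Friction and masses are not known exactly. Their poses are not given: they have to be found in the camera images.
- blue_holder: Dark base 220 x 100 x 12 mm fixed to the bench, x -115 to +105 mm from its origin on the bench; its x axis points away from the robot (within 0.45 rad). Fixed grey jaw across it at x -108 to -92 mm, 30 mm high; grey end stop at x 78 mm, 30 mm high. The blue sprung jaw slide, 60 mm wide, runs between along x. A bracket at the +y edge (x 3 to 21 mm, y above 29 mm, 50 mm high) carries the stop pin.
- blue_jaw (a joint): Blue jaw slide's travel, m, along the holder's +x: 0 = home, 0.070 = against the end stop (over 0.062 counts as run into it). Its spring pushes it home: 2.4 N at 0, 6 N at 0.045; a ramp lifting the pin on the way adds up to 4 N. Just past 0.036 the pin drops behind the ramp (0.040 or more is clearly past); let go then, it returns and stays caught at about 0.036. Let go earlier, it goes back to 0.
- blue_pad (a point): Middle of the front (-x) face of the upright blue push tab on the blue jaw, 60 mm above the bench, moving with it; axes as the holder's: push along +x. Tab 50 mm wide (y), 10 mm thick (x), top 80 mm above the bench. In front of it the jaw runs on for 30 mm, only 30 mm high, so a fingertip 40 to 60 mm above the bench pushes the tab freely.
- blue_pin (a joint): Lift of the blue holder's sprung stop pin in m: 0 = fully down (at rest, and again when the jaw is caught), up to about 0.012 while the ramp passes under it.
- blue_pin_top (a point): Centre of the top of the stop pin's brass-coloured head (13 mm across), 64 mm above the bench when down; 12 mm along x and 36 mm along y from the holder's origin.
- red_holder: The same holder with a red jaw and a green circuit board 80 x 47 mm clamped in it; not to be touched. Base 220 x 100 mm, x -115 to +105 mm from its origin on the bench, x axis away from the robot (within 0.45 rad); its red tab stands at x -11 to -1 mm, 50 mm wide, 80 mm high.
- red_jaw (a joint): Travel in m of the red jaw from where it clamps its board (0); must stay at 0.
- solder_spool: Loose spool of solder, blue rims, 54 mm across, 34 mm high, standing between the two holders; origin under its centre.
- wire_spool: Loose spool of copper wire, 40 mm across, 22 mm high; origin under its centre.
- flux_jar: Loose small amber jar with black cap, 42 mm across, 36 mm high; origin under its centre.
- phone_frame: Loose dark phone frame with a circuit board in it, 72 x 146 x 9 mm (its x, y, z), lying at the back of the bench; origin under its centre.
- pen_driver: Loose slim blue-grey screwdriver lying on the bench, 16 mm thick, from -80 to +78 mm along its x axis; origin on the bench.
- multimeter: Loose blue multimeter lying on its back, 185 x 85 x 38 mm with a dial up to 50 mm; origin under its centre.
- flux_syringe: Loose amber syringe lying on the bench, 19 mm thick (flange 28 mm), from -65 to +58 mm along its x axis; origin on the bench.

How it is judged:
By the outcome, as a careful person would: the job done as asked, in the order asked, and still so for the second after the job is handed in, with the robot touching nothing.
It also fails if it takes over 32 s, if anything falls off the work surface, if the arm or the gripper's body presses on something with over 40 N, if the wrist force passes 120 N, or if a joint passes its speed limit or range.

## Robot

A 6-joint arm with a two-finger parallel gripper is mounted at the origin on the work surface. World frame = base frame: x ahead of the robot, y to its left, z up, the work surface at z = 0. Lengths are in m, angles in rad, forces in N, time in s.
With the tool pointing down it reaches from about 0.225 to 0.875 m from the base axis. Payload 3.4 kg.
Tool frame: the origin (TCP) lies at the very end of the fingers, on their centre line; the grasp point (between the pads) lies 19 mm behind it (grasp_offset is the distance from the TCP to the grasp point, in m); y points along the fingers, z is the direction in which the jaws open and shut, and the axes are right-handed (so a half turn about y gives the same grasp; the last joint's range is limited). The gripper opens to 85 mm and grips with 20 to 120 N. Pads are 22 mm wide; open, the fingers measure 114 mm over their backs; the gripper's body (76 mm by 85 mm) begins 54 mm behind the grasp point. The pads swing forward as they close: fully open they stand 13 mm farther back than shut.
Start: joints at [-1.319, 0.276, 1.505, -0, 1.361, -0.121], TCP at [0.209, -0.536, 0.231] pointing down, gripper open.
Joint ranges: [-2.89, 2.89], [-0.75, 2.08], [0.22, 2.7], [-1.18, 4.32], [0.11, 2.71], [-2.7, 2.7]. Speed limits (rad/s): [2.57, 2.57, 3.14, 3.14, 3.14, 3.14].

## Interface

Orientations are given as a unit quaternion [w, x, y, z].
In Python, from rig import get_state, get_image, sign_off, grasp_offset gives the robot as it stands.
- The arm moves only by the shell command python3 -m jog 'ROWS' [FORCE]. ROWS is JSON, one flat list of numbers, 7 for each row, row after row: the closure in counts, from 0 (fully open) to 255 (shut), then the shift along the tool's x, y, z in cm, then the turn, a rotation vector about the tool's x, y, z in units of 8 degrees (1.0 is 8 degrees). In form: [jaw, tx, ty, tz, rx, ry, rz, jaw, tx, ty, tz, rx, ry, rz, ...]. A call has 1 to 12 rows; each row is the pose to reach, as a shift and turn from the pose commanded when the call began, along the tool's axes at that moment; what a row does not reach only later rows make up. A row lasts 1/8 s, in which the tool goes at most 62.5 mm and 10.7 degrees, less where a joint would pass 70% of its speed; a pose out of reach is approached as far as the arm can. A call with a gripper value outside its range is refused whole. The fingers move at their own pace and stop on an object; FORCE is the grip in N (left out, the last holds). Time passes only in rows, so rows that repeat a pose let the fingers close. It gives the time, the measured TCP pose, the force and the opening at its end, in the units of the state.
- get_state(): the state, without advancing time (a new reading comes with each control period).
- get_image(name): name is "scene" or "top"; returns a dict with "color" (480x640x3 uint8, blue, green, red), "mtx" (3x3 intrinsics, pixels), "R" (3x3) and "t" (3): a world point X has camera coordinates R X + t. Camera axes: x right, y down, z forward; pixel columns grow to the right and rows downward; lengths in m; the calibration is good to about 2 mm. A picture is of the moment at which its call begins. There is no depth.
- sign_off(): hands the job in, once; it reports no verdict.
The state is a dict: "clock": time; "qpos": joint angles; "qd": joint speeds; "effort": joint torques, N m; "position": TCP position; "ee_rot": TCP orientation; "contact_force": force on the tool from outside, world axes, zero at the start; "moment": the same for the moment, N m; "width": finger opening in m.
Only numpy, scipy, OpenCV 4.12 (cv2) and the standard library are available. Lean on these libraries where they do the work, as an engineer would, in place of code of your own. Each camera call takes 0.05 s, during which the arm holds its last target.

## Working session

There is one attempt and no reset: what is moved stays moved. The work goes in short steps, Python scripts to look and compute and a shell command to move; the robot and the scene stay as the last step left them, time stands still between calls to the robot, and variables do not carry over. Pictures are saved under pics/ and viewed, and the job is handed in when it is done.

```bash
mkdir -p pics; ls
python3 - <<'E'
from rig import get_state,get_image,grasp_offset
import cv2,numpy as np
s=get_state();print(s,grasp_offset)
for n in("scene","top"):
    d=get_image(n);cv2.imwrite(f"pics/{n}0.png",d["color"]);print(n,d["mtx"],d["R"],d["t"])
    np.savez(f"{n}0.npz",**d)
E
```

```text
pics
{'clock': 0.0, 'qpos': array([-1.31900651e+00,  2.76616150e-01,  1.50614886e+00, -1.25889322e-05,
        1.36067286e+00, -1.21034804e-01]), 'qd': array([ 0.00060306,  0.00158662,  0.00105817, -0.00129816, -0.00103121,
       -0.00141757]), 'effort': array([ 1.78794508e-03, -4.16765106e+01, -2.45801747e+01,  7.44984141e-05,
        1.10430483e-02,  7.62926533e-06]), 'position': array([ 0.20928254, -0.53499702,  0.23042137]), 'ee_rot': array([ 0.13100522, -0.13109915,  0.69550673, -0.69420532]), 'contact_force': array([-0.24944296, -0.40055957,  0.60167381]), 'moment': array([-0.01063424,  0.00305466, -0.02394141]), 'width': 0.08585533959446966} 0.0187
scene [[482.81026117   0.         320.43676916]
 [  0.         482.81026117 228.74112658]
 [  0.           0.           1.        ]] [[-0.88083513  0.47342231 -0.00088956]
 [ 0.35334171  0.65616394 -0.66678221]
 [-0.31508588 -0.58763951 -0.7452521 ]] [ 0.46361271 -0.14670958  1.21619682]
top [[448.93777285   0.         318.6471618 ]
 [  0.         448.93777285 236.22961411]
 [  0.           0.           1.        ]] [[ 0.04890973 -0.99878563  0.0059253 ]
 [-0.9743451  -0.04901601 -0.21965669]
 [ 0.21968038  0.00497007 -0.97555924]] [-0.01826545  0.54952156  0.82665322]
```

View pics/scene0.png

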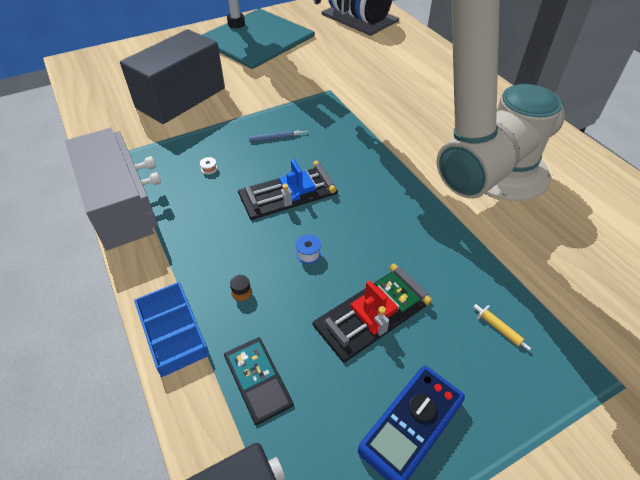

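View pics/top0.png

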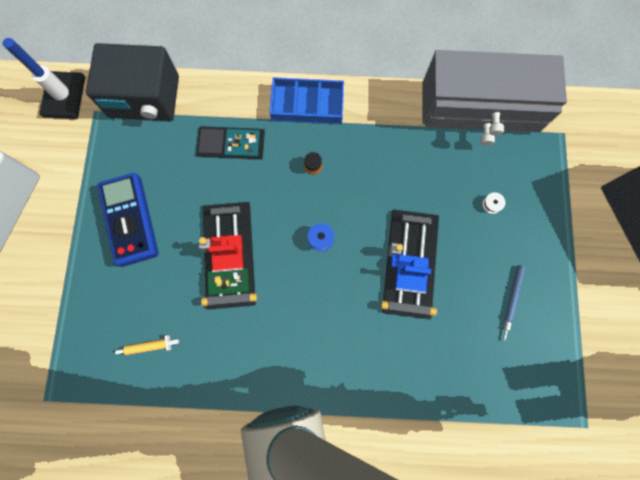

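The scene view shows the blue holder around (290,190), the red one around (375,310). In the top view the blue holder is around (411,264), with the solder spool at (320,237) and the driver at (513,300). I'll zoom in.

Run:
```python
import cv2,numpy as np
a=np.load("top0.npz")["color"][200:330,350:480];b=np.load("scene0.npz")["color"][140:230,225:350]
cv2.imwrite("pics/zt.png",cv2.resize(a,(585,585),interpolation=cv2.INTER_CUBIC))
cv2.imwrite("pics/zs.png",cv2.resize(b,(750,540),interpolation=cv2.INTER_CUBIC))
```

```text
(no output)
```

View pics/zt.png

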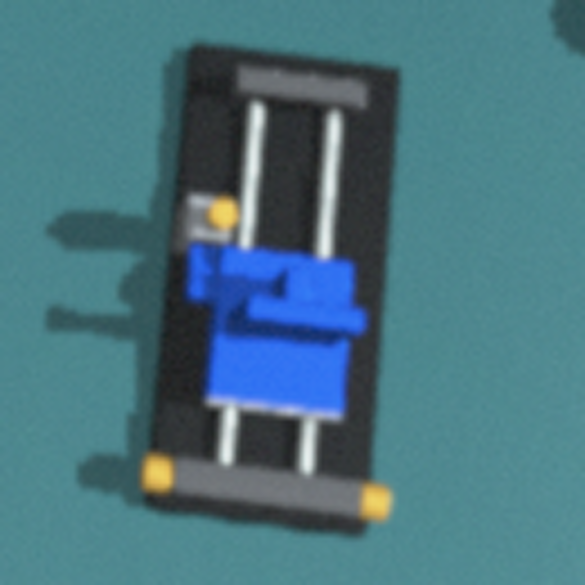

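View pics/zs.png

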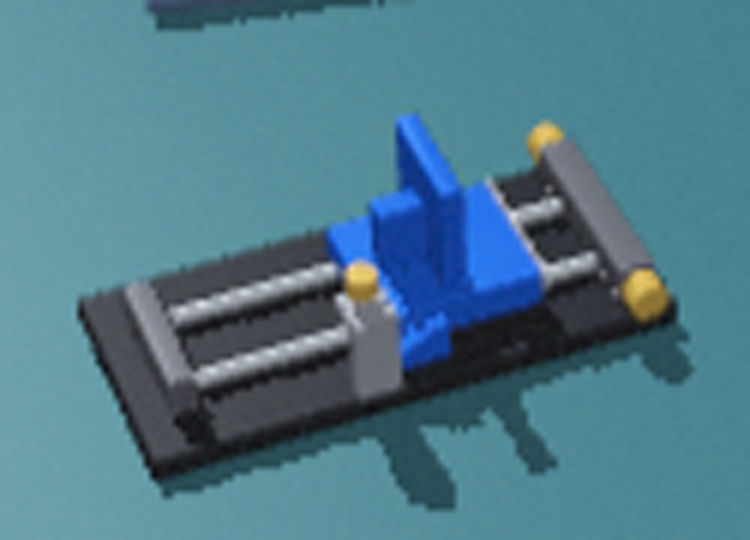

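```bash
cat > h.py <<'E'
import numpy as np
C={n:np.load(n+"0.npz") for n in("top","scene")}
def plane(n,px,z):
    d=C[n];r=np.linalg.inv(d["mtx"])@np.array([px[0],px[1],1.]);r=d["R"].T@r;o=-d["R"].T@d["t"]
    return o+r*(z-o[2])/r[2]
def proj(n,X):
    d=C[n];c=d["R"]@X+d["t"];p=d["mtx"]@c;return p[:2]/p[2]
E
python3 - <<'E'
from h import *
T=lambda u,v:((u+.5)/4.5-.5+350,(v+.5)/4.5-.5+200)
S=lambda u,v:((u+.5)/6-.5+225,(v+.5)/6-.5+140)
np.set_printoptions(precision=4,suppress=True)
c=[plane("top",T(*p),.012) for p in[(192,45),(399,70),(365,532),(148,505)]]
for p in c:print(p)
m=sum(c)/4; ax=(c[0]+c[1]-c[2]-c[3])/2; print("len",np.linalg.norm(ax[:2]),np.linalg.norm((c[0]-c[1]+c[3]-c[2])/2),"yaw",np.arctan2(ax[1],ax[0]));
y1=np.arctan2(ax[1],ax[0]);u=np.array([np.cos(y1),np.sin(y1)]);o=m[:2]+.005*u;print("origin top",o)
cs=[plane("scene",S(*p),.012) for p in[(155,468),(80,302)]]
print("scene far corners",cs)
print("pin",plane("top",T(223,211),.064),plane("scene",S(362,270),.064))
v=np.array([-u[1],u[0]]);print("pin pred",o+.012*u+.036*v)
for n,F,ps in(("top",T,[(248,320),(362,333),(253,298),(367,312)]),("scene",S,[(415,113),(463,188),(398,117),(440,195)])):
    q=[plane(n,F(*p),.08)[:2] for p in ps]
    print(n,"tab");[print(x,"local",u@(x-o),v@(x-o)) for x in q]
E
```

```text
[ 0.6264 -0.1438  0.012 ]
[ 0.6192 -0.2413  0.012 ]
[ 0.4042 -0.224   0.012 ]
[ 0.4113 -0.1269  0.012 ]
len 0.21574403758066257 0.0975565692501004 yaw -0.07934088135908697
origin top [ 0.5203 -0.1844]
scene far corners [array([ 0.6299, -0.1419,  0.012 ]), array([ 0.621 , -0.2399,  0.012 ])]
pin [ 0.5364 -0.1499  0.064 ] [ 0.5357 -0.1516  0.064 ]
pin pred [ 0.5351 -0.1495]
top tab
[ 0.4865 -0.1581] local -0.035725594961767776 0.023597043378657635
[ 0.4834 -0.2063] local -0.03503452891879352 -0.02471190682127422
[ 0.496  -0.1601] local -0.02607719715429864 0.02230123992633398
[ 0.4924 -0.2084] local -0.02582172826521345 -0.02615503189347918
scene tab
[ 0.4859 -0.2064] local -0.03252197505518419 -0.024687156145761245
[ 0.4892 -0.1585] local -0.03301439262543775 0.023351187470518564
[ 0.4927 -0.2074] local -0.025607724448738413 -0.025117855170481745
[ 0.4986 -0.1591] local -0.023570033322328952 0.02352886960824404
```

```bash
cat >> h.py <<'E'
from scipy.spatial.transform import Rotation as Ro
from rig import get_state
np.set_printoptions(precision=4,suppress=True)
O=np.array([.5205,-.1850]);YAW=-.081
u=np.array([np.cos(YAW),np.sin(YAW)]);v=np.array([-u[1],u[0]])
def rot(s): return Ro.from_quat(np.roll(s["ee_rot"],-1))
def plan(Rg,lx,ly,z):
    s=get_state();R=rot(s);g=np.r_[O+lx*u+ly*v,z]
    print("shift cm",R.inv().apply(g-s["position"])*100,"turn",np.degrees((R.inv()*Rg).as_rotvec())/8)
def loc():
    s=get_state();p=s["position"];d=p[:2]-O;f=s["contact_force"]
    print("t",s["clock"],"local",u@d,v@d,"z",p[2],"F",u@f[:2],v@f[:2],f[2],"w",s["width"])
# goal: tool y down, choose x or z along u
U=np.r_[u,0];V=np.r_[v,0];D=np.array([0,0,-1.])
def mk(x=None,z=None):
    if x is None:x=np.cross(D,z)
    else:z=np.cross(x,D)
    return Ro.from_matrix(np.c_[x,D,z])
G={"x+":mk(x=U),"x-":mk(x=-U),"z+":mk(z=U),"z-":mk(z=-U)}
E
python3 - <<'E'
from h import *
s=get_state();print(rot(s).as_matrix());loc()
for k in G:print(k);plan(G[k],-.080,-.004,.2)
E
```

```text
[[-0.9313 -0.0004  0.3642]
 [-0.3642  0.0016 -0.9313]
 [-0.0002 -1.     -0.0017]]
t 0.1 local -0.281836824102716 -0.37407584678750433 z 0.23052582512049893 F 0.6680497435510093 0.25797120926685724 0.3190961769744004 w 0.08535151595536014
x+
shift cm [-34.3639   3.1006 -24.4084] turn [  0.0016 -19.2498  -0.0165]
x-
shift cm [-34.3639   3.1006 -24.4084] turn [0.0121 3.2501 0.0012]
z+
shift cm [-34.3639   3.1006 -24.4084] turn [ 0.0098 -7.9999 -0.008 ]
z-
shift cm [-34.3639   3.1006 -24.4084] turn [ 0.0091 14.5001  0.0111]
```

```bash
python3 -m jog '[255,-2,0.2,-1.4,0,0.2,0, 255,-6,0.6,-4.3,0,0.6,0, 255,-10.3,1,-7.3,0,1,0, 255,-14.6,1.4,-10.4,0,1.4,0, 255,-19,1.7,-13.5,0,1.8,0, 255,-23.3,2.1,-16.6,0,2.2,0, 255,-27.5,2.5,-19.5,0,2.6,0, 255,-31,2.8,-22,0,2.9,0, 255,-33.3,3,-23.7,0,3.15,0, 255,-34.4,3.1,-24.4,0.01,3.25,0, 255,-34.4,3.1,-24.4,0.01,3.25,0]' 60
python3 - <<'E'
from h import *
loc();plan(G["x-"],-.080,-.004,.05)
E
```

```text
clock: 1.48
position: [0.441, -0.1821, 0.1999]
ee_rot: [0.028, -0.028, -0.706, 0.707]
contact_force: [-0.6, -1.2, 0.4]
width: -0.0001
t 1.475 local -0.07949086315657874 -0.0035667204647922804 z 0.19990515949091825 F -0.5063545808208952 -1.2412206051003432 0.4181991128245181 w -0.00010869302659728801
shift cm [ 0.0426 14.9906  0.0277] turn [-0.0074  0.016   0.004 ]
```

```bash
python3 -m jog '[255,0,1.5,0,0,0,0, 255,0,4.5,0,0,0,0, 255,0,8,0,0,0,0, 255,0,11,0,0,0,0, 255,0,13.5,0,0,0,0, 255,0,14.7,0,0,0,0, 255,0,15,0,0,0,0, 255,0,15,0,0,0,0]'
python3 - <<'E'
from h import *
import cv2
from rig import get_image
loc();plan(G["x-"],-.050,-.004,.05)
a=get_image("top")["color"][180:340,330:490];b=get_image("scene")["color"][110:230,225:385]
cv2.imwrite("pics/c1.png",np.hstack([cv2.resize(a,(400,400),interpolation=3),cv2.resize(b,(400,300),interpolation=3)[:400] if 0 else cv2.copyMakeBorder(cv2.resize(b,(400,300),interpolation=3),0,100,0,0,0)]))
E
```

```text
clock: 2.48
position: [0.4413, -0.1837, 0.0507]
ee_rot: [0.028, -0.029, -0.706, 0.707]
contact_force: [-0.8, -0.2, -0.1]
width: 0.0
t 2.475 local -0.07908783802594851 -0.005095413479503595 z 0.05065780733264945 F -0.8065943151879977 -0.2854723740144955 -0.08422825199968015 w 3.1690096984229326e-05
shift cm [-2.9087  0.0688 -0.1107] turn [-0.0134 -0.0026 -0.008 ]
```

View pics/c1.png

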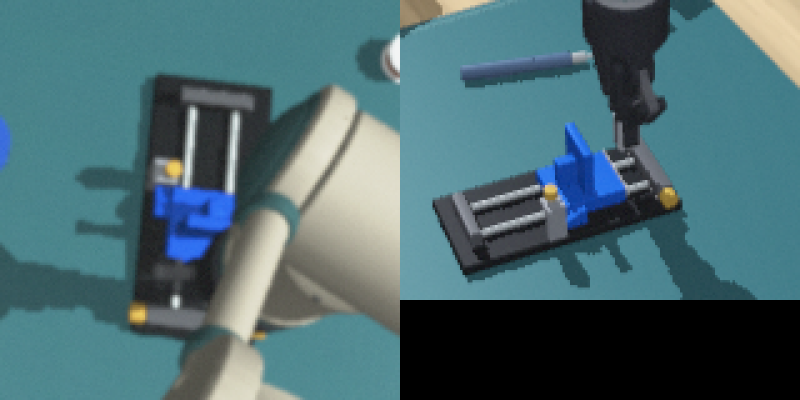

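The fingertips are upright in front of the blue tab (scene crop, about (625,140)), clear of the fixed jaw, and the holder looks undisturbed. Next I'll approach until contact.

```bash
python3 -m jog '[255,-0.8,0,0,0,0,0, 255,-1.7,0,0,0,0,0, 255,-2.4,0,0,0,0,0, 255,-2.8,0,0,0,0,0, 255,-2.8,0,0,0,0,0]'; python3 -c "
from h import *
loc()"; python3 -m jog '[255,-0.3,0,0,0,0,0, 255,-0.3,0,0,0,0,0]';python3 -c "
from h import *
loc()";  python3 -m jog '[255,-0.3,0,0,0,0,0, 255,-0.3,0,0,0,0,0]';python3 -c "
from h import *
loc()"; python3 -m jog '[255,-0.3,0,0,0,0,0, 255,-0.3,0,0,0,0,0]';python3 -c "
from h import *
loc()"
```

```text
clock: 3.2
position: [0.4692, -0.1855, 0.0502]
ee_rot: [0.028, -0.029, -0.706, 0.707]
contact_force: [0.3, 0.5, -0.3]
width: -0.0002
t 3.2 local -0.05111351752575337 -0.004617886096541199 z 0.05019329562023168 F 0.20710929531999692 0.5563344560684281 -0.2698746821116405 w -0.00017744300162453279
clock: 3.45
position: [0.4719, -0.1858, 0.0503]
ee_rot: [0.029, -0.029, -0.706, 0.707]
contact_force: [0.0, -0.0, -0.1]
width: 0.0
t 3.45 local -0.0483411591264385 -0.004683803985939723 z 0.05030177138431993 F 0.030152732630956455 -0.03310580848976394 -0.06855292045260261 w 4.1808014924999066e-05
clock: 3.7
position: [0.4751, -0.1861, 0.0504]
ee_rot: [0.028, -0.029, -0.706, 0.707]
contact_force: [-0.3, 0.1, 0.3]
width: -0.0
t 3.7 local -0.04513506363081669 -0.004765135998709203 z 0.05037250006043574 F -0.29183031786306673 0.05461892398761733 0.27786604826176414 w -1.4500673624310277e-05
clock: 3.95
position: [0.4772, -0.186, 0.0502]
ee_rot: [0.029, -0.028, -0.706, 0.707]
contact_force: [-1.9, -0.8, 1.3]
width: -0.0002
t 3.95 local -0.04305301514333012 -0.004548354096402588 z 0.050226883380404916 F -1.8486742428480063 -0.9299520089278327 1.3152161387173789 w -0.00016603807221004138
```

```bash
for i in 1 ; do python3 -m jog '[255,-0.2,0,0,0,0,0, 255,-0.2,0,0,0,0,0]'>/dev/null;python3 -c "
from h import *
loc()"; python3 -m jog '[255,-0.4,0,0,0,0,0, 255,-0.4,0,0,0,0,0]'>/dev/null;python3 -c "
from h import *
loc()"; done; python3 -m jog '[255,-0.4,0,0,0,0,0, 255,-0.8,0,0,0,0,0, 255,-0.8,0,0,0,0,0]'>/dev/null;python3 - <<'E'
from h import *
import cv2
from rig import get_image
loc()
a=get_image("top")["color"][180:340,330:490];b=get_image("scene")["color"][110:230,225:385]
cv2.imwrite("pics/c2.png",np.hstack([cv2.resize(a,(400,400),interpolation=3),cv2.copyMakeBorder(cv2.resize(b,(400,300),interpolation=3),0,100,0,0,0)]))
E
```

```text
t 4.2 local -0.04126596343834069 -0.0045343889492666396 z 0.050204478012774736 F -4.538073163304112 -0.5529716340574332 4.154282498071062 w 5.384939131877242e-05
t 4.45 local -0.037720552470207586 -0.004528061167240409 z 0.05019726330754097 F -5.931355740311125 -0.5913372756224523 2.9126140785593 w 4.287562193954422e-05
t 4.825 local -0.030333641940435436 -0.004494608536371518 z 0.05016003455459757 F -6.8014584984379605 -1.9359363238556122 5.100187113966579 w 3.0251071536784186e-05
```

View pics/c2.png

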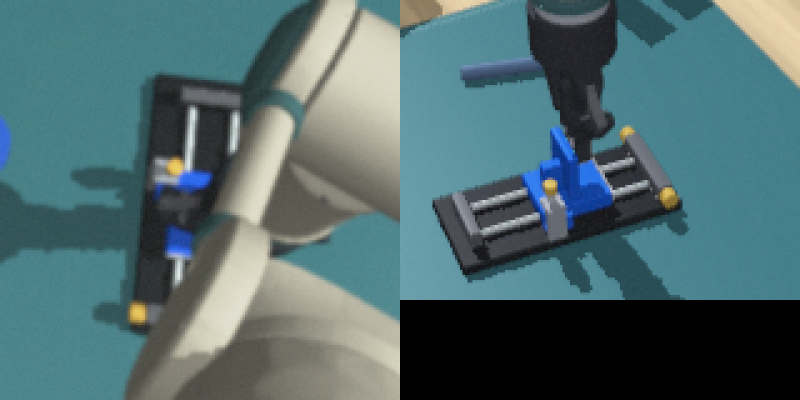

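The tab is being pushed squarely (scene crop (580,155)), and contact began near local x = -0.0435, so travel is about 13 mm now. Push 30 mm further, then check.

```bash
python3 -m jog '[255,-0.4,0,0,0,0,0, 255,-0.8,0,0,0,0,0, 255,-1.2,0,0,0,0,0, 255,-1.6,0,0,0,0,0, 255,-2,0,0,0,0,0, 255,-2,0,0,0,0,0]'>/dev/null;python3 -c "
from h import *
loc()"; python3 -m jog '[255,-0.3,0,0,0,0,0, 255,-0.6,0,0,0,0,0, 255,-0.8,0,0,0,0,0, 255,-1,0,0,0,0,0, 255,-1,0,0,0,0,0]'>/dev/null;python3 - <<'E'
from h import *
import cv2
from rig import get_image
loc()
b=get_image("scene")["color"];np.save("s3.npy",b)
cv2.imwrite("pics/c3.png",cv2.resize(b[110:230,225:385],(800,600),interpolation=3))
E
```

```text
t 5.675 local -0.010026301768032698 -0.00446082887250048 z 0.050060250579364154 F -6.20619788929703 -1.606135801627561 3.36633588088356 w 0.00029048781672672236
t 6.3 local 0.00010970395308140272 -0.004465980698193614 z 0.050065420446300676 F -6.043513923303671 -0.3640079449692294 1.7641130616642826 w 9.772094414692458e-05
```

View pics/c3.png

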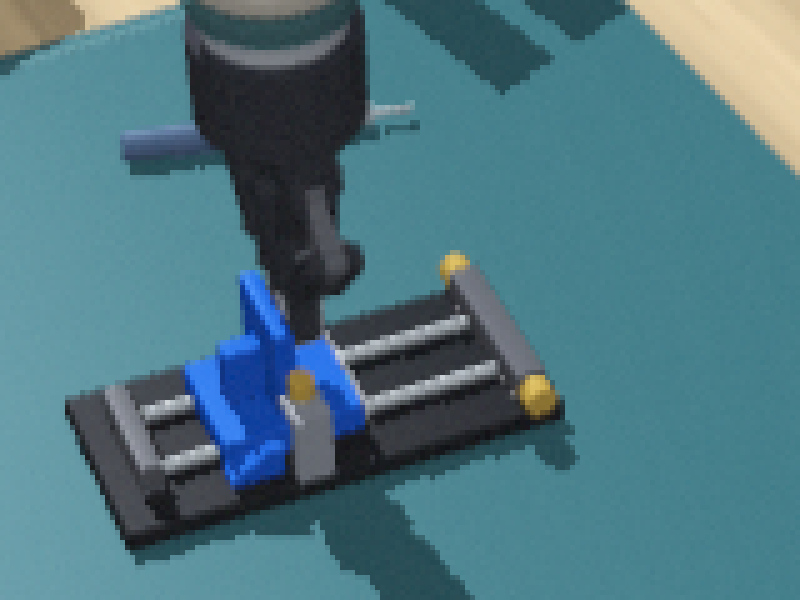

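The jaw has moved well toward the end stop (ramp now left of the pin bracket at (315,430)). I'll measure the travel from the tab's top corner at (240–258,273).

Run:
```python
from h import *
S=lambda a,b:((a+.5)/6-.5+225,(b+.5)/6-.5+140)
N=lambda a,b:((a+.5)/5-.5+225,(b+.5)/5-.5+110)
for p,q in(((398,117),(240,274)),((415,113),(259,272))):
    print(u@(plane("scene",N(*q),.08)-plane("scene",S(*p),.08))[:2])
```

```text
0.04543934867438876
0.04386324672416131
```

```bash
python3 -m jog '[255,-0.3,0,0,0,0,0, 255,-0.5,0,0,0,0,0, 255,-0.5,0,0,0,0,0]'>/dev/null;python3 -c "
from h import *
loc()"; python3 -m jog '[255,0.4,0,0,0,0,0, 255,0.8,0,0,0,0,0, 255,1.2,0,0,0,0,0, 255,1.8,0,0,0,0,0, 255,2.4,0,0,0,0,0, 255,3,0,0,0,0,0, 255,3.5,0,0,0,0,0, 255,3.5,0,0,0,0,0]'>/dev/null;python3 - <<'E'
from h import *
import cv2
from rig import get_image
loc()
b=get_image("scene")["color"]
cv2.imwrite("pics/c4.png",cv2.resize(b[110:230,225:385],(800,600),interpolation=3))
E
```

```text
t 6.725 local 0.004960593227936971 -0.004511677286868768 z 0.05008000729253211 F -6.479675990057592 -1.6299114836031112 3.73923625917076 w 6.967051193877303e-05
t 7.725 local -0.028674006690059105 -0.004622728762263693 z 0.050390743221553284 F 0.5190967064730675 0.1430949045643344 -0.8395035853089848 w -4.433150161752006e-05
```

View pics/c4.png

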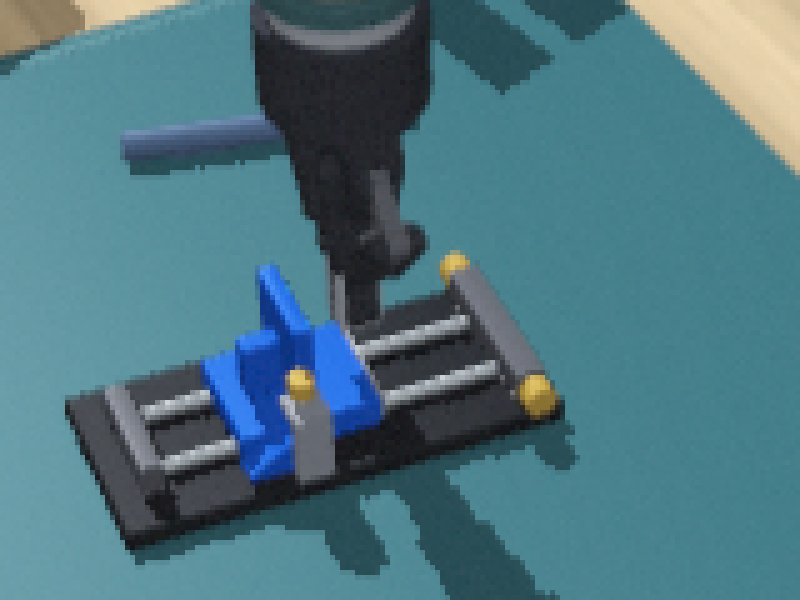

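The jaw followed the fingers back and then stayed put partway, with a gap to the fingers (tab corner about (262,268), fingertips about (355,310)) and zero force. I'll lift clear and check again.

```bash
python3 -m jog '[255,0.5,-1.5,0,0,0,0, 255,1,-4.5,0,0,0,0, 255,1,-8.5,0,0,0,0, 255,1,-12,0,0,0,0, 255,1,-14.5,0,0,0,0, 255,1,-15,0,0,0,0, 255,1,-15,0,0,0,0, 255,1,-15,0,0,0,0]'>/dev/null;python3 - <<'E'
from h import *
import cv2
from rig import get_image
loc()
b=get_image("scene")["color"]
N=lambda a,c:((a+.5)/5-.5+225,(c+.5)/5-.5+110)
S=lambda a,c:((a+.5)/6-.5+225,(c+.5)/6-.5+140)
for p,q in(((398,117),(259,268)),((415,113),(277,265))):
    print(u@(plane("scene",N(*q),.08)-plane("scene",S(*p),.08))[:2])
cv2.imwrite("pics/c5.png",cv2.resize(b[110:230,225:385],(800,600),interpolation=3))
cv2.imwrite("pics/c5f.png",b)
# overall change away from the robot
d=cv2.absdiff(b,C["scene"]["color"]).max(2)>50
n,_,st,_=cv2.connectedComponentsWithStats(d.astype(np.uint8));print([list(map(int,s)) for s in st[1:] if s[4]>15])
E
```

```text
t 8.775 local -0.03927700902044541 -0.004130485027079996 z 0.1991466104113378 F -0.1524433048689382 -0.33840522463653994 -0.3925392986012342 w 1.2007622750086345e-05
0.03597801818979876
0.03454873923301249
[[273, 0, 48, 33, 920], [341, 0, 9, 14, 90], [436, 0, 72, 199, 7530], [539, 0, 12, 76, 122], [274, 20, 34, 24, 443], [276, 37, 39, 84, 1836], [283, 45, 13, 4, 36], [548, 101, 11, 12, 36], [496, 110, 26, 18, 309], [523, 120, 66, 96, 3566], [521, 123, 11, 21, 127], [513, 139, 5, 8, 22], [383, 140, 257, 282, 7320], [512, 145, 28, 33, 337], [265, 159, 51, 47, 1055], [291, 192, 9, 10, 56], [576, 200, 17, 16, 134], [295, 206, 23, 17, 93], [280, 213, 9, 3, 19], [336, 243, 63, 71, 1044], [547, 245, 93, 94, 2996], [385, 280, 7, 11, 46], [361, 294, 4, 7, 18], [369, 296, 5, 6, 16], [399, 296, 5, 7, 22], [383, 315, 6, 7, 20], [394, 326, 246, 154, 10248], [434, 384, 8, 7, 44], [445, 391, 7, 8, 44], [423, 397, 7, 8, 28]]
```

View pics/c5.png

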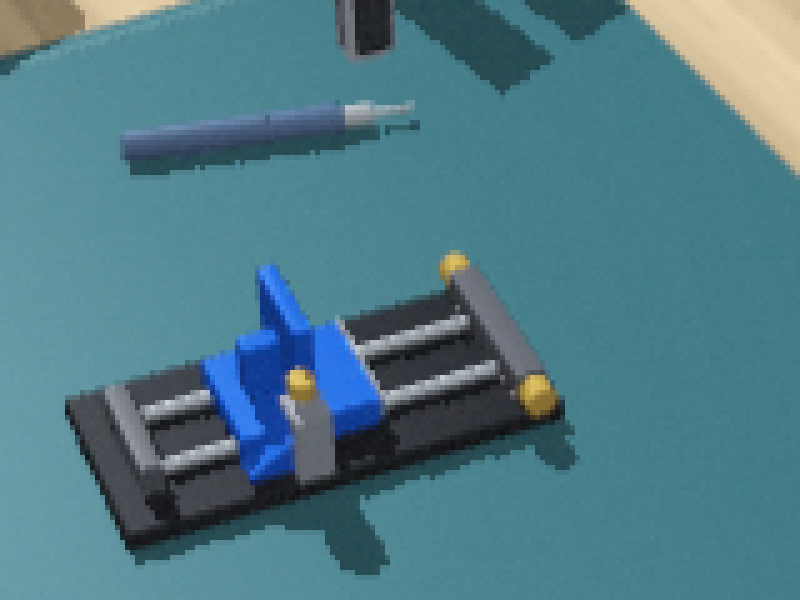

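View pics/c5f.png

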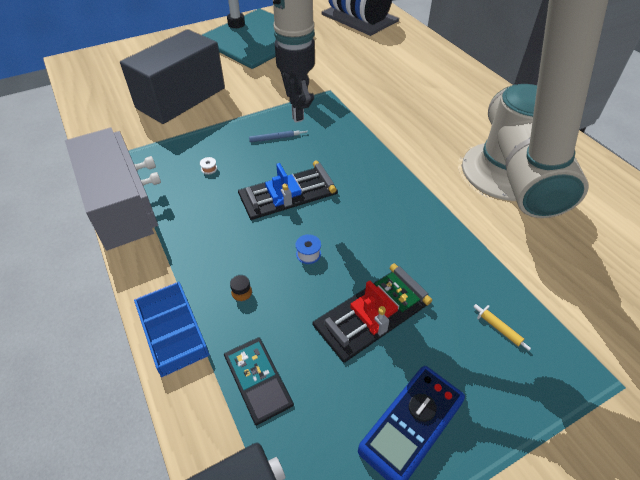

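The jaw is caught at about 35–36 mm. The pin head is back down, and the other objects sit at the same pixels as before (the image differences are the arm and its shadow). Handing in.

```bash
python3 -c "
from rig import sign_off
print(sign_off())"
```

```text
the job is handed in; nothing more can be done
None
```

The blue holder is set open: its jaw is caught on the stop pin about halfway, and I've handed the job in.

- **Push:** With closed, upright fingertips 50 mm above the bench, I pushed the blue tab to about 48–49 mm of travel. That is past the 40 mm mark and short of the 62 mm end-stop limit. The push force read on the tool along the holder was about 6–7 N. I then backed off and lifted clear, finishing at about 8.8 s on the clock.
- **Jaw position:** The last picture puts the jaw at 35–36 mm, where it should be caught at about 36 mm. The pin head looks down. The force on the tool is near zero, and the fingers are about 0.2 m above the bench, touching nothing.
- **Rest of the bench:** The red holder and the loose items look unmoved. I judged this by eye; the picture differences I listed came from the arm and its shadow, apart from the blue jaw itself.
- **Where checks differed:** Two estimates of the travel during the push, one from contact and one from the camera, disagreed by about 1 mm. The tool also read about 2–5 N upward during the push. I did not find the cause, and it was gone once the fingers let go.

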